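Refit the lower trough of the sample feed chute

TASK

The lower trough of the grain feed chute was taken out for brushing and lies on the bench beside it. Put it back: slide its plain end under the lapped lip of the upper trough without lifting the upper trough, push it uphill to the stop, then press it down flat on the bed against the rubber cushion and finish while still holding it pressed there, so that I can close the clamps. Leave the jar, the sieve and the brush where they are.

Things in the scene. Friction and masses are not known exactly. Their poses are not given: they have to be found in the camera images.
- trough_centre (a point): Loose lower trough: straight steel U-channel, open at both ends and on top, 130 long (x), 56 wide outside (y), 25 high (z), floor 3, walls 2.5 mm, about 0.13 kg; on the bench left or right of the chute. Point: its centre, 12.5 mm above its underside. x points to the plain end, which is tucked in (the other end has blue trim); z out of the open top. Grip across the outside of both walls (56 mm).
- trough_nose (a point): Middle of the plain end of the loose trough, at its underside: 65 mm along x from the centre and 12.5 mm below it; same axes.
- trough: The same loose trough; this origin is in the middle of its underside, 12.5 mm below the centre point; same axes.
- bed: Sloping chute bed, fixed: aluminium bar 46 mm wide (trough overhangs it 5 mm each side), falling 0.2 rad toward the robot, low end 70 mm above the bench. Origin: on its top face, mid-width, at the stop (cross bar 6.5 mm high). x uphill, y left, z square to the bed; bar from x = -123 to 165 mm. Trough home and flat: its nose point is here, axes equal. Clamp posts at x = -12, y = +-41, 40 mm high.
- upper_lip (a point): Middle of the downhill edge of the upper trough's floor, at its underside: 32 mm downhill of the stop, 9 mm above the bed face (room for the 3 mm floor of the loose trough). The upper trough is a U-channel 45 mm wide outside, 25 mm high; it fits inside the loose trough's walls (51 mm between them) with 3 mm to spare each side.
- upper_trough (a joint): Hinge of the upper trough, its pin 182 mm uphill of the lip; 0 = resting in place, grows (rad) as the lip is lifted. Only its own weight (0.16 kg, under 1 N at the lip) keeps it down. It counts as lifted above 0.04 rad, about 7 mm at the lip.
- cushion (a joint): Rubber cushion set in the bed, 34 mm long, centred 68 mm downhill of the stop, 4 mm proud of the bed face. 0 = free, grows (m) as pressed; 0.004 = level with the bed face. Springy, about 1.8 N per mm: the trough needs about 7 N downward to lie flat on the bed, and rises again if let go.
- jar: Bystander: clear sample jar, 52 mm across, 72 mm high, on the other side of the chute from the loose trough; origin under its centre. Leave it alone.
- sieve: Bystander: round test sieve, 70 mm across, 39 mm high, standing on the bench below the chute's mouth; origin under its centre. Leave it alone.
- brush: Bystander: cleaning brush, 35 x 189 x 12 mm, lying on the bench to the right of the chute; origin under its centre, long side along its y. Leave it alone.
Mind the look-alikes: they are no part of the job. Several things look just like the trough: the one meant starts farthest to the robot's left.

How it is judged:
By the outcome, as a careful person would: the job done as asked, in the order asked, and still so for the second after the job is handed in, while the arm keeps its last pose, push and grip.
It also fails if it takes over 38 s, if anything falls off the work surface, if the arm or the gripper's body presses on something with over 40 N, if the wrist force passes 120 N, or if a joint passes its speed limit or range.

ROBOT

A 7-joint arm with a two-finger parallel gripper is mounted at the origin on a cart in front of the work surface, level with it; the furniture and walls round the work are solid. World frame = base frame: x ahead of the robot, y to its left, z up, the work surface at z = 0. Lengths are in mm, angles in rad, forces in N, time in s.
With the tool pointing down it reaches from about 400 to 875 mm from the base axis. Payload 19.3 kg.
Tool frame: the origin (TCP) lies at the very end of the fingers, on their centre line; the grasp point (between the pads) lies 19 mm behind it (grip_point_offset is the z of the grasp point in the tool frame, in mm); z points along the fingers, x is the direction in which the jaws open and shut, and the axes are right-handed (so a half turn about z gives the same grasp; the last joint's range is limited). The gripper opens to 85 mm and grips with 20 to 120 N. Pads are 22 mm wide; open, the fingers measure 114 mm over their backs; the gripper's body (76 mm by 85 mm) begins 54 mm behind the grasp point. The pads swing forward as they close: fully open they stand 13 mm farther back than shut.
Start: joints at [-1.186, 0.521, -0.036, 1.599, 0.021, 1.021, -0.113], TCP at [274.568, 561.45, 193.591] pointing down, gripper open.
Joint ranges: [-2.91, 2.91], [-0.3, 2.13], [-1.5, 1.42], [0.17, 2.43], [-1.26, 4.41], [0.16, 1.93], [-2.52, 2.52]. Speed limits (rad/s): [1.89, 1.89, 2.39, 2.39, 3.01, 3.01, 3.01].

INTERFACE

Orientations are given as a 3x3 rotation matrix whose columns are the frame's x, y, z axes.
In Python, from workcell import movep, movel, goto_joints, open_gripper, clamp, wait, inverse_kinematics, read_state, camera, PlanningError, finish_job, grip_point_offset gives the robot as it stands. Calls block until the motion is done:
- movep(position, orientation): joint-space move of the TCP to a pose.
- movel(position, frame=None, max_speed=150, guard=None): straight line of the TCP; frame=None keeps the orientation; max_speed is the mean speed in mm/s. With guard (N) it stops when the force on the tool has changed by that much, and returns True; else False.
- goto_joints(angles): joint-space move.
- open_gripper() and clamp(): open the fingers fully, or close them until they stop; the grip force is fixed at half the most.
- wait(seconds).
- inverse_kinematics(position, orientation): joint angles nearest the present ones, or None.
- read_state(): the state.
- camera(name): name is "scene" or "top"; returns a dict with "image" (400x640x3 uint8, blue, green, red), "range_z" (400x640 float32, mm along the optical axis (not along the pixel's ray), 0 where there is no reading), "fx", "fy", "cx", "cy" (pixels), "cam_to_world" (4x4, takes a point from camera to world coordinates). Camera axes: x right, y up, looking along -z (the intrinsics and any distortion apply to the point x, -y, -z); pixel columns grow to the right and rows downward; lengths in mm; the calibration is good to about 2 mm. A picture is of the moment at which its call begins.
A pose or a line that the arm cannot do raises PlanningError and nothing moves.
- finish_job(): hands the job in, once; it reports no verdict.
The state is a dict: "time": time; "qpos": joint angles; "qvel": joint speeds; "joint_efforts": joint torques, N m; "eef_pos": TCP position; "tool_rot": TCP orientation; "ft_force": force on the tool from outside, world axes, zero at the start; "torque": the same for the moment, N m; "finger_gap": finger opening in mm.
Only numpy, scipy, OpenCV 4.12 (cv2) and the standard library are available. Lean on these libraries where they do the work, as an engineer would, in place of code of your own. Each camera call takes 0.05 s, during which the arm holds its last target.

## Working session

There is one attempt and no reset: what is moved stays moved. The work goes in short steps, each a Python script; the robot and the scene stay as the last script left them, time stands still between calls to the robot, and variables do not carry over. Pictures are saved under pics/ and viewed, and the job is handed in when it is done.

```bash
ls; mkdir -p pics; cat > h.py <<'E'
import numpy as np, cv2
from workcell import *
def pts(c):
    z=c["range_z"].astype(float); v,u=np.mgrid[0:400,0:640]
    P=np.stack([(u-c["cx"])/c["fx"]*z, -(v-c["cy"])/c["fy"]*z, -z],-1)
    W=P@c["cam_to_world"][:3,:3].T+c["cam_to_world"][:3,3]
    W[z==0]=np.nan
    return W
E
python3 - <<'E'
from h import *
s=read_state(); print(s["time"],s["eef_pos"],s["tool_rot"],s["finger_gap"],grip_point_offset)
for n in("scene","top"):
    c=camera(n); cv2.imwrite(f"pics/{n}0.png",c["image"]); np.savez(f"pics/{n}0.npz",**c)
    print(n,c["fx"],c["fy"],c["cx"],c["cy"],c["cam_to_world"], c.keys())
E
```

```text
pics
0.0 [274.44045999 561.1128453  193.00604704] [[ 4.39323207e-01  8.98328965e-01 -4.36245255e-04]
 [ 8.98328356e-01 -4.39323418e-01 -1.04869236e-03]
 [-1.13372348e-03  6.88234067e-05 -9.99999355e-01]] 85.44291964224688 -18.700000000000003
scene 503.74993764385226 503.74993764385226 324.27996715567207 199.75713355314574 [[ 5.37176183e-01  5.54593435e-01 -6.35505996e-01 -5.93089920e+02]
 [-8.43457546e-01  3.57300451e-01 -4.01143061e-01 -9.73979037e+02]
 [ 4.59527101e-03  7.51506826e-01  6.59709310e-01  1.30339969e+03]
 [ 0.00000000e+00  0.00000000e+00  0.00000000e+00  1.00000000e+00]] dict_keys(['image', 'range_z', 'fx', 'fy', 'cx', 'cy', 'cam_to_world'])
top 372.0633998088215 372.0633998088215 321.7698216626227 192.10529631675928 [[ 1.72154499e-01  9.53223885e-01 -2.48449298e-01  2.43659729e+02]
 [-9.85054096e-01  1.68017698e-01 -3.79273031e-02 -2.91044972e+02]
 [ 5.59066803e-03  2.51265355e-01  9.67902095e-01  1.45779796e+03]
 [ 0.00000000e+00  0.00000000e+00  0.00000000e+00  1.00000000e+00]] dict_keys(['image', 'range_z', 'fx', 'fy', 'cx', 'cy', 'cam_to_world'])
```

View pics/scene0.png

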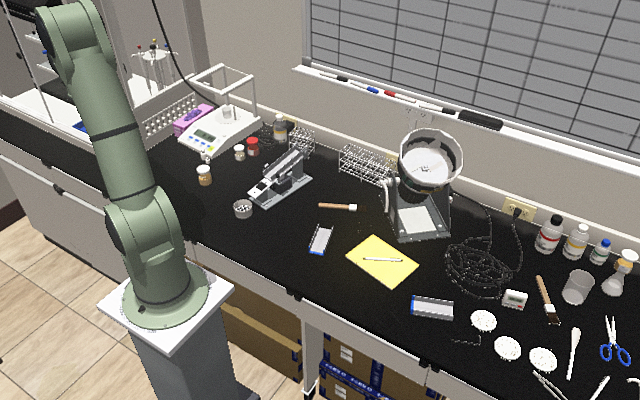

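View pics/top0.png

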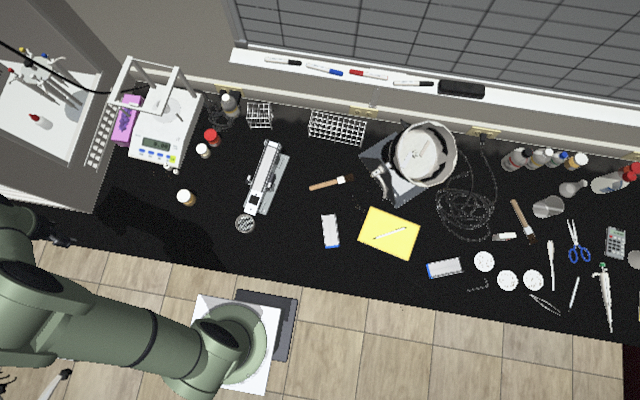

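```bash
python3 - <<'E'
from h import *
t=dict(np.load("pics/top0.npz")); s=dict(np.load("pics/scene0.npz"))
a=cv2.resize(t["image"][120:270,170:370],None,fx=4,fy=4,interpolation=cv2.INTER_CUBIC); cv2.imwrite("pics/topc.png",a)
a=cv2.resize(s["image"][135:265,185:365],None,fx=4.4,fy=4.4,interpolation=cv2.INTER_CUBIC); cv2.imwrite("pics/scenec.png",a)
T=pts(t);S=pts(s)
for n,W,l in(("top",T,[(330,231),(445,267),(330,183),(186,198),(245,223),(265,165),(255,200),(300,220)]),("scene",S,[(321,240),(432,306),(338,207),(204,175),(243,209),(300,230)])):
    for u,v in l: print(n,u,v,W[v,u].round(1))
E
```

```text
top 330 231 [ 467.2 -293.1    1.9]
top 445 267 [ 406.  -751.6    4.5]
top 330 183 [ 657.8 -260.6   12.8]
top 186 198 [486.  269.9  73.7]
top 245 223 [440.9  44.   -1.8]
top 265 165 [655.4  -8.  115.8]
top 255 200 [522.5   7.3  81.2]
top 300 220 [ 490.8 -168.2   -3.8]
scene 321 240 [ 470.4 -289.8    0.9]
scene 432 306 [ 416.4 -742.2    1. ]
scene 338 207 [ 647.3 -253.4    8.5]
scene 204 175 [498.9 292.9  28.8]
scene 243 209 [447.6  51.3   0.8]
scene 300 230 [ 473.9 -195.8   -1.9]
```

View pics/topc.png

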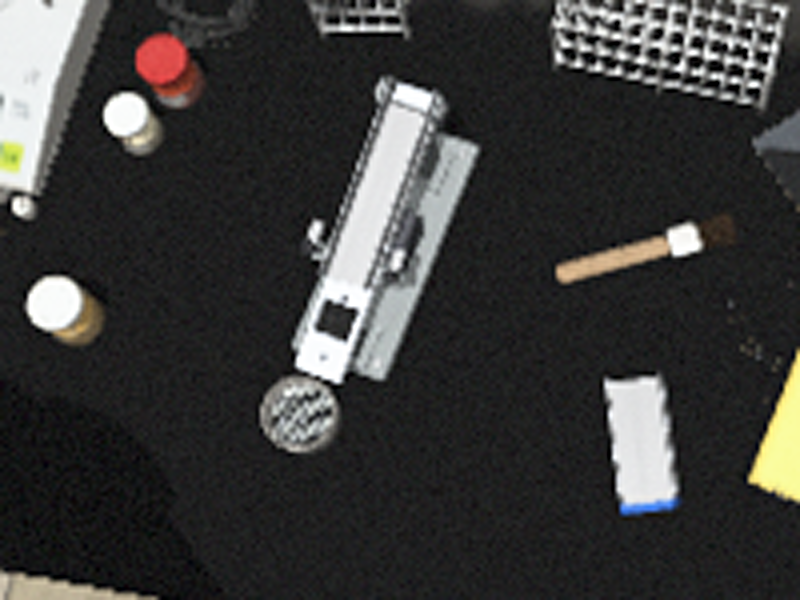

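View pics/scenec.png

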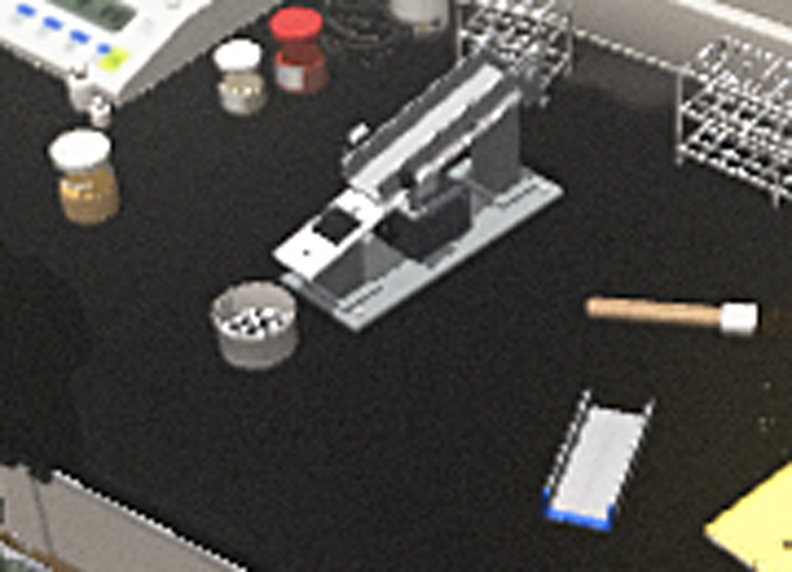

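```bash
python3 - <<'E'
from h import *
t=dict(np.load("pics/top0.npz")); s=dict(np.load("pics/scene0.npz"))
def crop(im,u0,v0,u1,v1,k,n):
    a=cv2.resize(im[v0:v1,u0:u1],None,fx=k,fy=k,interpolation=cv2.INTER_NEAREST)
    for u in range(u0,u1,5): cv2.putText(a,str(u),((u-u0)*k,8),0,.3,(0,255,255),1); cv2.line(a,((u-u0)*k,10),((u-u0)*k,14),(0,255,255),1)
    for v in range(v0,v1,5): cv2.putText(a,str(v),(0,(v-v0)*k+4),0,.3,(0,255,0),1)
    cv2.imwrite(f"pics/{n}.png",a)
crop(t["image"],238,136,298,226,6,"tbed"); crop(s["image"],240,145,320,215,9,"sbed")
A=[];
crop(t["image"],312,206,352,256,10,"ttr"); crop(s["image"],302,218,342,262,10,"str")
a=cv2.imread("pics/ttr.png");b=cv2.imread("pics/str.png");h=max(a.shape[0],b.shape[0])
a=cv2.copyMakeBorder(a,0,h-a.shape[0],0,0,0);b=cv2.copyMakeBorder(b,0,h-b.shape[0],0,0,0)
cv2.imwrite("pics/tr.png",np.hstack([a,b])[:, :800])
E
```

```text
(no output)
```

View pics/tbed.png

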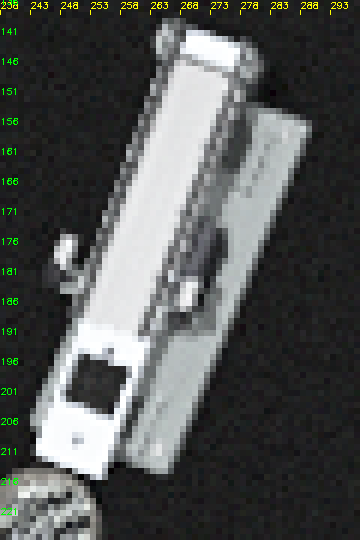

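View pics/sbed.png

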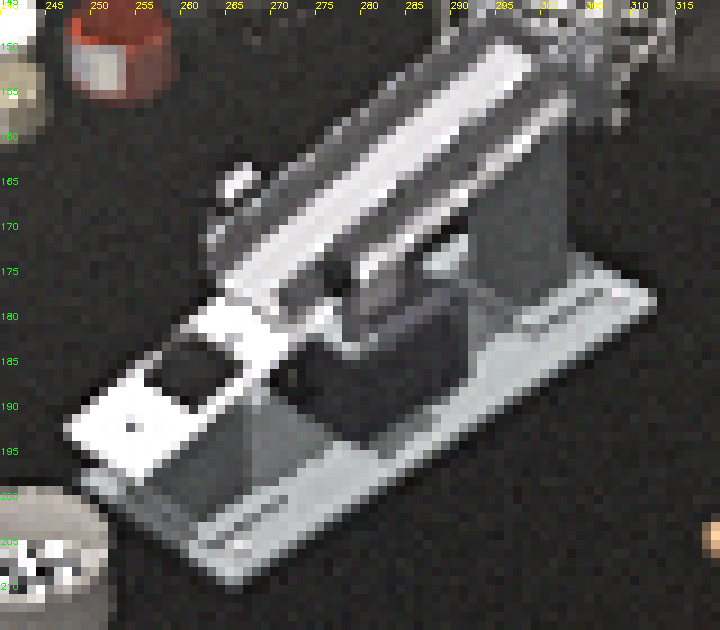

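View pics/tr.png

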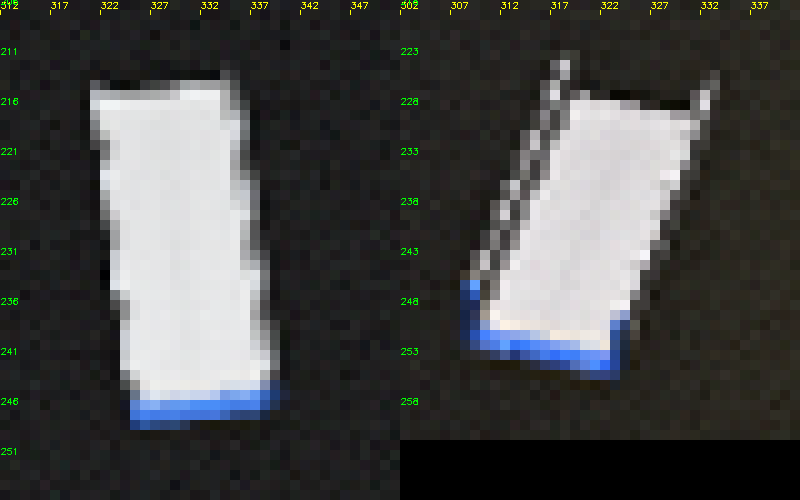

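```bash
cat > fit.py <<'E'
from h import *
from scipy.ndimage import map_coordinates, gaussian_filter
from scipy.optimize import minimize
def proj(c,P):
    M=np.linalg.inv(c["cam_to_world"]); Q=np.asarray(P)@M[:3,:3].T+M[:3,3]
    return np.stack([c["fx"]*Q[...,0]/-Q[...,2]+c["cx"], -c["fy"]*Q[...,1]/-Q[...,2]+c["cy"]],-1)
def Rb(yaw,sl):
    c,s=np.cos(yaw),np.sin(yaw); a,b=np.cos(sl),np.sin(sl)
    Z=np.array([[c,-s,0],[s,c,0],[0,0,1]]); Y=np.array([[a,0,-b],[0,1,0],[b,0,a]]) # x rises with +sl
    return Z@Y
def score(c,img,edges,R,o,n=40):
    # edges: (p0,p1,inside_pt, weight): bright inside
    tot=0
    for p0,p1,q,w in edges:
        t=np.linspace(0.04,.96,n)[:,None]; L=np.array(p0)*(1-t)+np.array(p1)*t
        uv=proj(c,L@R.T+o); d=uv[-1]-uv[0]; nn=np.array([-d[1],d[0]])/np.hypot(*d)
        qi=proj(c,np.array(q)@R.T+o)
        if (qi-uv.mean(0))@nn<0: nn=-nn
        f=lambda k: map_coordinates(img,(uv+nn*k)[:,::-1].T,order=1,mode='nearest')
        tot+=w*np.mean(f(.8)-f(-.8))
    return tot
def fit(c,edges,z,sl,x0,starts=5):
    img=gaussian_filter(cv2.cvtColor(c["image"],cv2.COLOR_BGR2GRAY).astype(float),.5)
    best=None; rng=np.random.default_rng(0)
    for k in range(starts):
        s=np.array(x0)+(rng.normal(size=3)*[4,4,.04] if k else 0)
        f=lambda p:-score(c,img,edges,Rb(p[2],sl),np.array([p[0],p[1],z]))
        r=minimize(f,s,method="Nelder-Mead",options=dict(initial_simplex=s+np.array([[0,0,0],[5,0,0],[0,5,0],[0,0,.05]])))
        if best is None or r.fun<best.fun: best=r
    return best
h=23; 
BED=[((-123,-h,0),(-123,h,0),(-100,0,0),1),((-120,h,0),(-40,h,0),(-90,0,0),1),((-120,-h,0),(-40,-h,0),(-90,0,0),1)]
def cush(w): return [((-85,-w,4),(-85,w,4),(-110,0,0),1),((-51,-w,4),(-51,w,4),(-40,0,0),1)]
w=28
TR=[((-65,-w,25),(-65,w,25),(0,0,25),1),((65,-25,3),(65,25,3),(0,0,3),1),
    ((-55,-w,25),(55,-w,25),(0,0,25),1),((-55,w,25),(55,w,25),(0,0,25),1)]
E
python3 - <<'E'
from fit import *
for n in("top","scene"):
    c=dict(np.load(f"pics/{n}0.npz")); 
    z0=70+123*np.sin(.2)
    for ed,l in((BED,"bed"),(BED+cush(15),"bed+c")):
        r=fit(c,ed,z0,.2,(575,-2,-.25),12); print(n,l,r.x.round(3),r.fun)
    r=fit(c,TR,0,0,(465,-292,.1),12); print(n,"trough",r.x.round(3),r.fun)
E
```

```text
top bed [ 5.88517e+02  1.74500e+00 -1.67000e-01] -320.5004574101521
top bed+c [ 5.88693e+02  1.36300e+00 -1.71000e-01] -593.4085935251013
top trough [ 4.68855e+02 -2.91403e+02  2.85000e-01] -467.4894179455876
scene bed [ 5.86127e+02  1.91700e+00 -1.65000e-01] -339.6634556339975
scene bed+c [ 5.85781e+02  1.79400e+00 -1.63000e-01] -644.228315218983
scene trough [ 4.66141e+02 -2.90633e+02  2.98000e-01] -315.91200976877644
```

```bash
python3 - <<'E'
from fit import *
UP=[((-25,-22.5,34),(140,-22.5,34),(60,0,9),1),((-25,22.5,34),(140,22.5,34),(60,0,9),1),((-25,-20,12),(140,-20,12),(60,0,12),1),((-25,20,12),(140,20,12),(60,0,12),1)]
out=[]
for n in("top","scene"):
    c=dict(np.load(f"pics/{n}0.npz")); W=pts(c)
    b=np.array([587.2,1.6,94.4]);R=Rb(-.167,.2)
    Q=(W-b)@R   # bed frame
    m=(np.abs(Q[...,1])<16)&(Q[...,0]>-118)&(Q[...,0]<-40)&(np.abs(Q[...,2])<15)&~((Q[...,0]>-92)&(Q[...,0]<-44))
    print(n,"bed face residual z",np.median(Q[m][:,2]),m.sum(), "bench z",np.nanmedian(W[225:240,280:305,2]))
    m=(np.abs(Q[...,1])<12)&(Q[...,0]>0)&(Q[...,0]<120)&(np.abs(Q[...,2]-12)<12)
    A=np.c_[Q[m][:,0],np.ones(m.sum())]; print(" upper floor z vs x",np.linalg.lstsq(A,Q[m][:,2],rcond=None)[0])
    img=c["image"].copy(); k=6
    def draw(ed,R,o,a,u0,v0):
        for p0,p1,_,_ in ed:
            q=(proj(c,np.array([p0,p1])@R.T+o)-[u0,v0]+.5)*k
            cv2.line(a,tuple(q[0].astype(int)),tuple(q[1].astype(int)),(0,0,255),1)
    u0,v0,u1,v1=((238,136,298,226) if n=="top" else (240,145,320,215))
    a=cv2.resize(img[v0:v1,u0:u1],None,fx=k,fy=k,interpolation=cv2.INTER_NEAREST); draw(BED+cush(15)+UP,R,b,a,u0,v0)
    u0,v0,u1,v1=((312,206,352,256) if n=="top" else (302,218,342,262))
    d=cv2.resize(img[v0:v1,u0:u1],None,fx=k,fy=k,interpolation=cv2.INTER_NEAREST); draw(TR,Rb(.29,0),np.array([467.5,-291,0]),d,u0,v0)
    H=np.zeros((540,a.shape[1]+d.shape[1],3),np.uint8);H[:a.shape[0],:a.shape[1]]=a;H[:d.shape[0],a.shape[1]:]=d
    cv2.imwrite(f"pics/ov_{n}.png",H)
E
```

```text
top bed face residual z 0.8554645320145458 67 bench z 0.7588783451127483
 upper floor z vs x [-1.68898324e-04  1.30724256e+01]
scene bed face residual z 2.1990467849261233 41 bench z -0.23375730376506
 upper floor z vs x [ 0.0156026  12.38533574]
```

View pics/ov_top.png

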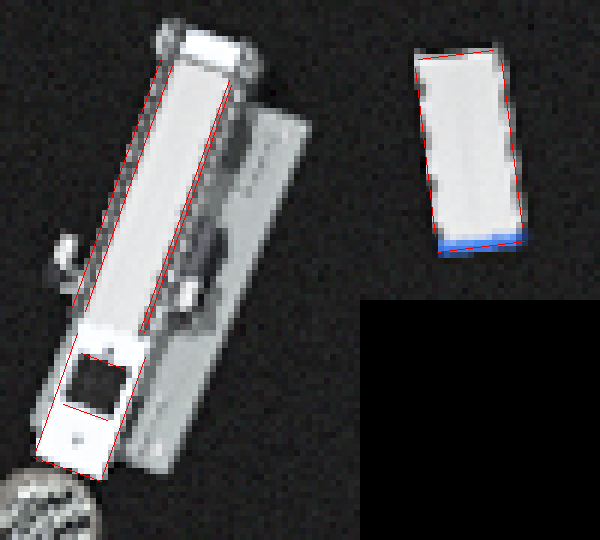

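View pics/ov_scene.png

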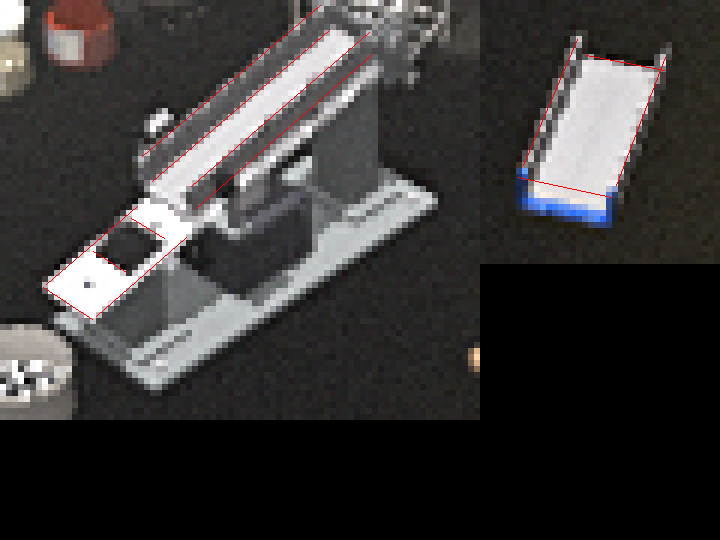

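```bash
cat >> h.py <<'E'
def Rz(yaw): 
    c,s=np.cos(yaw),np.sin(yaw); tx=np.array([c,s,0]);ty=np.array([-s,c,0]);return np.c_[ty,tx,[0,0,-1]]
def st(l=""):
    s=read_state(); print(l,"t=%.2f"%s["time"],"p",s["eef_pos"].round(1) if hasattr(s["eef_pos"],"round") else s["eef_pos"],"F",np.round(s["ft_force"],1),"gap %.1f"%s["finger_gap"],"q",np.round(s["qpos"],2)); return s
E
python3 - <<'E'
from h import *
R=Rz(.29); tx=R[:,1]
g=np.array([467.5,-291,0])-3*tx
print(inverse_kinematics(g+[0,0,2.5],R), inverse_kinematics(g+[0,0,220],R))
p=read_state()["eef_pos"]
movep([500,250,270],Rz(0.)) ; st("a")
movep(g+[0,0,200],R); st("b")
movel(g+[0,0,45],max_speed=250); st("c")
for n in("scene","top"):
    c=camera(n); cv2.imwrite(f"pics/{n}1.png",c["image"]); np.savez(f"pics/{n}1.npz",**c)
c=np.load("pics/scene1.npz")["image"];d=np.load("pics/top1.npz")["image"]
cv2.imwrite("pics/v1.png",np.hstack([cv2.resize(c[190:270,270:370],None,fx=4,fy=4),cv2.resize(d[180:260,280:380],None,fx=4,fy=4)]))
E
```

```text
[ 0.50595566  0.68086183 -0.07351673  1.92973192  0.09094194  0.53413416
  2.23125594] [ 0.93776962  0.43505225 -0.65779152  1.74822417  0.29973627  1.06061038
  2.03764406]
a t=1.56 p [499.5 251.1 269.8] F [-0.4  0.1  0.3] gap 85.3 q [-0.54  0.34 -0.04  1.68  0.01  1.12  0.99]
b t=3.53 p [ 465.3 -291.   200. ] F [0.4 1.  0.1] gap 85.1 q [ 0.24  0.41  0.28  1.81 -0.13  0.95  2.44]
c t=4.30 p [ 465.2 -292.    45.9] F [-0.1 -0.4  0.1] gap 85.0 q [ 0.33  0.62  0.17  1.92 -0.17  0.61  2.47]
```

View pics/v1.png

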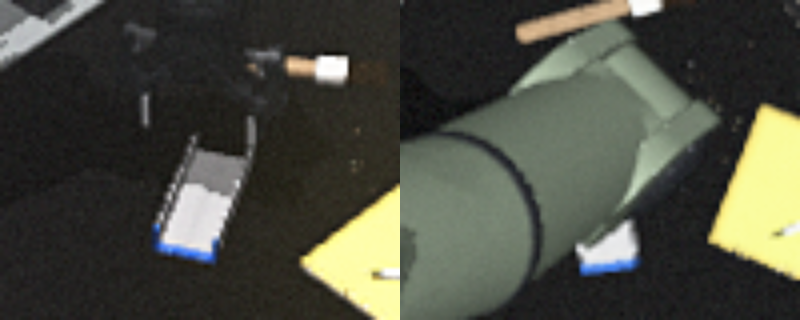

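```bash
python3 - <<'E'
from fit import *
c=dict(np.load("pics/scene1.npz")); print(proj(c,np.array([[465.2,-292,58.],[465.2,-292,46]])))
movel(np.array([465.0,-291.9,2.5]),max_speed=80,guard=8) and print("guard"); st("down")
clamp(); st("clamp")
movel(np.array([465.0,-291.9,60]),max_speed=120); st("up")
for n in("scene","top"):
    c=camera(n); np.savez(f"pics/{n}2.npz",**c)
c=np.load("pics/scene2.npz")["image"]; cv2.imwrite("pics/v2.png",cv2.resize(c[180:280,260:380],None,fx=6,fy=6))
E
```

```text
[[320.73060154 229.77437335]
 [320.73078186 232.1989801 ]]
down t=5.08 p [ 464.9 -292.     2.4] F [ 0.2 -1.   0.2] gap 85.3 q [ 0.35  0.69  0.14  1.94 -0.18  0.53  2.48]
clamp t=5.85 p [ 465.  -291.9    2.5] F [-0.2 -1.   0. ] gap -0.0 q [ 0.35  0.69  0.14  1.94 -0.18  0.53  2.48]
up t=6.47 p [ 464.9 -291.7   59.6] F [ 0.  -0.8 -0. ] gap -0.0 q [ 0.33  0.6   0.17  1.92 -0.16  0.64  2.46]
```

View pics/v2.png

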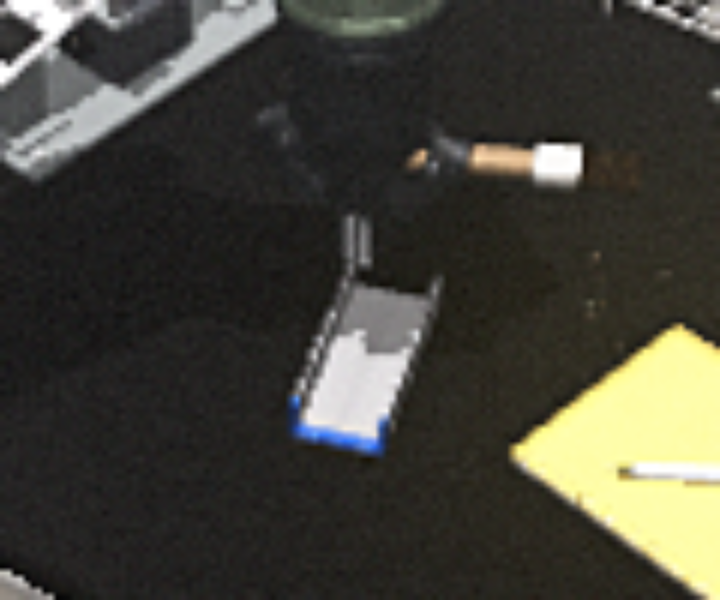

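```bash
python3 - <<'E'
from fit import *
for k,tcp in((1,[465.2,-292,45.9]),(2,[464.9,-291.7,59.6])):
  for n in("scene","top"):
    c=dict(np.load(f"pics/{n}{k}.npz")); W=pts(c)
    m=(np.hypot(W[...,0]-465,W[...,1]+292)<130)&(W[...,2]>34)&(W[...,2]<250)
    v,u=np.nonzero(m); P=W[m]
    for lo,hi in((34,50),(50,70),(70,90),(90,110),(110,140),(140,180)):
        s=(P[:,2]>lo)&(P[:,2]<hi)
        if s.sum(): print(k,n,lo,hi,s.sum(),"x",P[s,0].min().round(),P[s,0].max().round(),"y",P[s,1].min().round(),P[s,1].max().round(),"med",np.median(P[s],0).round())
c=dict(np.load("pics/scene2.npz"));W=pts(c)
for u,v in((319,218),(320,222),(319,224),(320,226),(320,228),(305,200),(335,203)): print(u,v,W[v,u].round(1))
a=c["image"][190:250,290:350].astype(float); a=np.clip((a/255)**.45*255,0,255).astype(np.uint8)
d=dict(np.load("pics/scene1.npz"))["image"][190:250,290:350].astype(float); d=np.clip((d/255)**.45*255,0,255).astype(np.uint8)
cv2.imwrite("pics/v2b.png",np.hstack([cv2.resize(x,None,fx=6,fy=6,interpolation=cv2.INTER_NEAREST) for x in(d,a)]))
print(read_state()["tool_rot"].round(3))
r=fit(dict(np.load("pics/scene2.npz")),TR,0,0,(467,-291,.29),8); print(r.x,r.fun)
E
```

```text
1 scene 90 110 20 x 435.0 484.0 y -342.0 -238.0 med [ 453. -251.  105.]
1 scene 110 140 64 x 436.0 483.0 y -349.0 -235.0 med [ 459. -254.  123.]
1 scene 140 180 270 x 425.0 499.0 y -364.0 -226.0 med [ 455. -312.  161.]
1 top 140 180 3 x 470.0 471.0 y -364.0 -360.0 med [ 471. -362.  152.]
2 scene 90 110 14 x 450.0 464.0 y -303.0 -280.0 med [ 453. -293.  107.]
2 scene 110 140 50 x 448.0 471.0 y -319.0 -281.0 med [ 455. -297.  124.]
2 scene 140 180 215 x 434.0 481.0 y -348.0 -241.0 med [ 452. -290.  162.]
319 218 [ 450.2 -294.7  128. ]
320 222 [ 451.7 -297.7  109.6]
319 224 [ 520.9 -248.6   18.1]
320 226 [ 530.2 -246.9   -0.6]
320 228 [ 515.4 -256.5    6.4]
305 200 [ 443.  -243.7  190.5]
335 203 [ 478.5 -339.5  196.7]
[[-0.286  0.958 -0.001]
 [ 0.958  0.286  0.001]
 [ 0.001 -0.001 -1.   ]]
[ 4.55496814e+02 -2.94197888e+02  2.87458988e-01] -225.3109331858883
```

View pics/v2b.png

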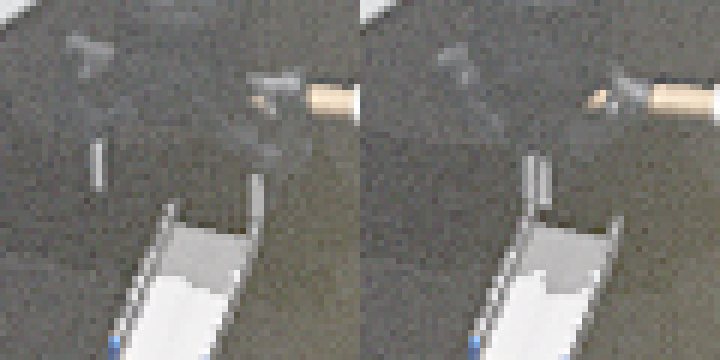

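```bash
python3 - <<'E'
from h import *
open_gripper(); st("open")
print("guard",movel(np.array([465.2,-291.5,-20]),max_speed=150,guard=8)); st("1")
print("guard",movel(np.array([465.2,-291.5,-39]),max_speed=60,guard=6)); st("2")
for n in("scene",):
    c=camera(n); np.savez(f"pics/{n}3.npz",**c)
a=c["image"][190:260,290:350].astype(float); a=np.clip((a/255)**.45*255,0,255).astype(np.uint8)
cv2.imwrite("pics/v3.png",cv2.resize(a,None,fx=8,fy=8,interpolation=cv2.INTER_NEAREST))
W=pts(c);m=(np.hypot(W[...,0]-465,W[...,1]+292)<130)&(W[...,2]>12)&(W[...,2]<250)
P=W[m]
for lo,hi in((30,40),(40,50),(50,60),(60,70),(70,90),(90,110)):
        s=(P[:,2]>lo)&(P[:,2]<hi)
        if s.sum(): print(lo,hi,s.sum(),"x",P[s,0].min().round(),P[s,0].max().round(),"y",P[s,1].min().round(),P[s,1].max().round(),"med",np.median(P[s],0).round())
E
```

```text
open t=7.36 p [ 465.  -291.9   60. ] F [-0.2  0.2 -0.5] gap 85.4 q [ 0.33  0.6   0.17  1.92 -0.16  0.64  2.46]
guard False
1 t=8.04 p [ 465.4 -291.8  -19.5] F [-0.   1.  -0.3] gap 85.9 q [ 0.37  0.73  0.12  1.94 -0.17  0.48  2.47]
guard False
2 t=8.51 p [ 465.  -291.4  -39.2] F [-0.   0.2  0.7] gap 85.5 q [ 0.37  0.76  0.11  1.94 -0.17  0.45  2.47]
30 40 17 x 437.0 475.0 y -345.0 -246.0 med [ 460. -334.   35.]
40 50 20 x 436.0 477.0 y -347.0 -243.0 med [ 448. -253.   45.]
50 60 35 x 432.0 492.0 y -362.0 -233.0 med [ 464. -334.   58.]
60 70 64 x 430.0 495.0 y -362.0 -224.0 med [ 463. -309.   65.]
70 90 135 x 429.0 492.0 y -364.0 -223.0 med [ 454. -305.   79.]
90 110 152 x 429.0 496.0 y -363.0 -228.0 med [ 451. -303.  101.]
```

View pics/v3.png

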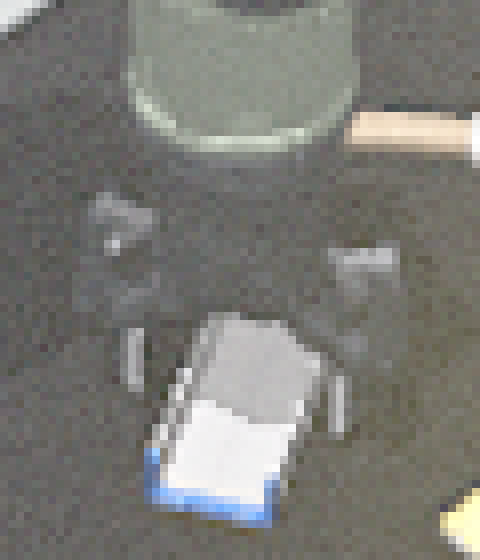

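```bash
python3 - <<'E'
from h import *
print("guard",movel(np.array([465.2,-291.5,-40.5]),max_speed=60,guard=6)); st("2")
clamp(); st("clamp")
movel(np.array([465.2,-291.5,110]),max_speed=200); st("up")
c=camera("scene"); np.savez(f"pics/scene4.npz",**c)
a=c["image"][160:260,270:370].astype(float); a=np.clip((a/255)**.45*255,0,255).astype(np.uint8)
cv2.imwrite("pics/v4.png",cv2.resize(a,None,fx=6,fy=6,interpolation=cv2.INTER_NEAREST))
E
```

```text
guard False
2 t=8.81 p [ 465.2 -291.5  -40.4] F [ 0.2 -0.9 -0.1] gap 85.6 q [ 0.38  0.77  0.11  1.94 -0.17  0.44  2.47]
clamp t=9.22 p [ 465.3 -291.6  -40.2] F [-1.4  0.   7.2] gap 54.4 q [ 0.38  0.76  0.11  1.94 -0.17  0.44  2.47]
up t=10.12 p [ 464.7 -291.1  109.1] F [ 0.2 -0.3 -1.8] gap 55.1 q [ 0.32  0.52  0.18  1.89 -0.13  0.75  2.43]
```

View pics/v4.png

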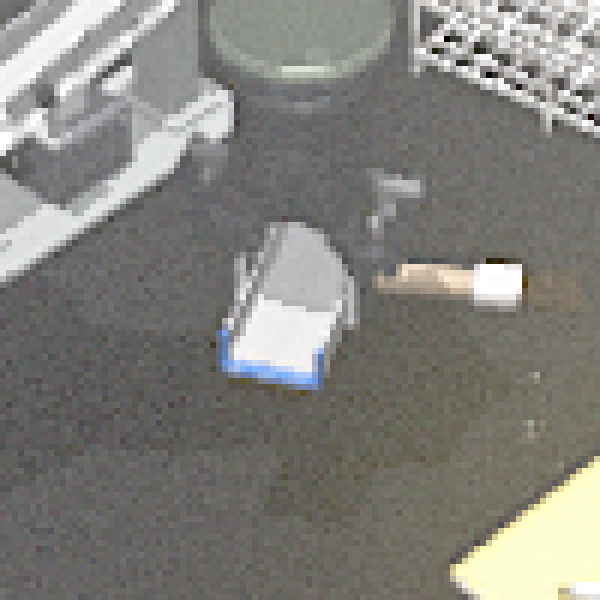

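```bash
cat >> fit.py <<'E'
B0=np.array([587.2,1.6,94.4]); YAW=-.167
L=40.4; DX=2.3
def tcp(nx,ny,nz,pitch=0.,yaw=0.,dx=DX,l=None):
    """nose point in bed frame -> TCP pos, R. pitch>0: nose down relative to bed"""
    l=L if l is None else l
    Rb0=Rb(YAW,.2); Rt=Rb(YAW,.2)@cv2.Rodrigues(np.array([0,0,yaw]))[0]@cv2.Rodrigues(np.array([0,float(pitch),0]))[0]
    nose=B0+Rb0@np.array([nx,ny,nz])
    O=nose-65*Rt[:,0]
    p=O-l*Rt[:,2]-dx*Rt[:,0]
    return p,np.c_[Rt[:,1],Rt[:,0],-Rt[:,2]]
def nose_from(p,Rtool,dx=DX,l=None):
    l=L if l is None else l
    tx=Rtool[:,1];tz=-Rtool[:,2]; n=np.array(p)+l*tz+(dx+65)*tx
    return Rb(YAW,.2).T@(n-B0)
E
python3 - <<'E'
from fit import *
c=dict(np.load("pics/scene4.npz"));W=pts(c)
Rr=Rz(.29); Q=(W-[464.7,-291.1,109.1])@np.c_[Rr[:,1],Rr[:,0],[0,0,1]]
m=(np.abs(Q[...,1])<20)&(Q[...,0]>-50)&(Q[...,0]<-20)&(Q[...,2]>20)&(Q[...,2]<60); print("floor z rel TCP",np.median(Q[m][:,2]),m.sum())
m=(np.abs(Q[...,1])<35)&(Q[...,0]<-20)&(Q[...,2]>30)&(Q[...,2]<75); print("blue end x",np.percentile(Q[m][:,0],[0,3,5]))
p,R=tcp(-70,0,80); print(p,inverse_kinematics(p,R))
movep(p,R); s=st("pre"); print(nose_from(s["eef_pos"],s["tool_rot"]))
p,R=tcp(-70,0,30); movel(p,max_speed=100); s=st("pre2"); print(nose_from(s["eef_pos"],s["tool_rot"]))
for n in("scene","top"):
    c=camera(n); np.savez(f"pics/{n}5.npz",**c)
    u0,v0,u1,v1=((225,136,305,236) if n=="top" else (225,145,315,235)); a=c["image"][v0:v1,u0:u1]
    cv2.imwrite(f"pics/v5{n}.png",cv2.resize(a,None,fx=6,fy=6,interpolation=cv2.INTER_NEAREST))
E
```

```text
floor z rel TCP 42.388120459921225 71
blue end x [-68.59235144 -65.80690741 -63.70551913]
[446.7510631   25.2754779  105.93333736] [-0.5333442   0.31998009  0.33477089  2.3167276  -0.083935    0.33712337
  1.25640576]
pre t=11.45 p [447.1  24.6 105.9] F [ 0.7  0.7 -2.2] gap 55.5 q [-0.53  0.32  0.33  2.32 -0.08  0.34  1.26]
[-69.56260155  -0.54699849  79.84300676]
pre2 t=12.10 p [456.6  23.2  57.1] F [ 0.2 -1.2 -0.7] gap 55.0 q [-0.44  0.44  0.25  2.33 -0.14  0.2   1.31]
[-69.83755445  -0.47859599  30.1398913 ]
```

View pics/v5scene.png

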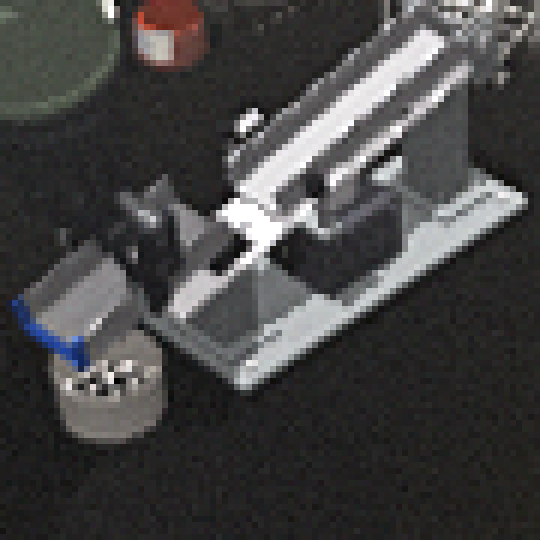

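View pics/v5top.png

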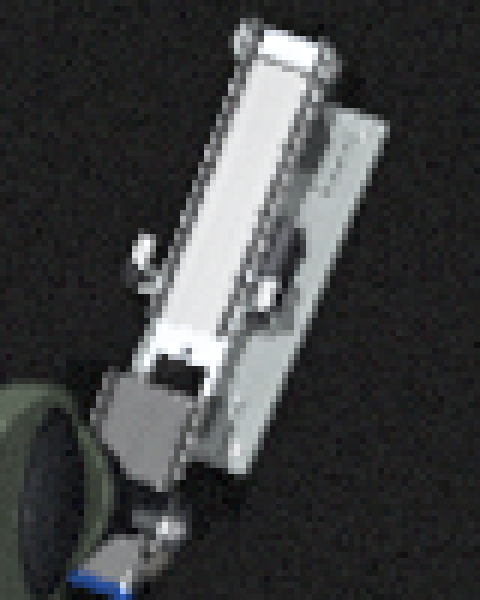

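```bash
cat >> fit.py <<'E'
def overlay(n,k,s,fn,box,dx=DX,l=None,sc=7):
    c=dict(np.load(f"pics/{n}{k}.npz")); l=L if l is None else l
    R=s["tool_rot"]; Rt=np.c_[R[:,1],R[:,0],-R[:,2]]; O=np.array(s["eef_pos"])+l*Rt[:,2]+dx*Rt[:,0]
    u0,v0,u1,v1=box; a=cv2.resize(c["image"][v0:v1,u0:u1],None,fx=sc,fy=sc,interpolation=cv2.INTER_NEAREST)
    def ln(P,col):
        q=((proj(c,np.array(P))-[u0,v0]+.5)*sc).astype(int); cv2.polylines(a,[q.reshape(-1,1,2)],False,col,1)
    tr=lambda P:np.array(P)@Rt.T+O
    for y in(-28,28): ln(tr([(-65,y,25),(65,y,25)]),(0,0,255)); ln(tr([(65,y,25),(65,y,0)]),(0,0,255))
    ln(tr([(65,-28,0),(65,28,0)]),(0,255,255)); ln(tr([(65,-25,3),(65,25,3)]),(0,0,255)); ln(tr([(-65,-28,0),(-65,28,0)]),(0,255,255))
    ln(tr([(-65,-28,25),(-65,-28,0)]),(0,0,255))
    Rb0=Rb(YAW,.2); ln(np.array([(-40,23,0),(-123,23,0),(-123,-23,0),(-40,-23,0)])@Rb0.T+B0,(0,255,0))
    cv2.imwrite(fn,a)
BT=(225,156,290,236);BS=(225,155,310,225)
E
python3 - <<'E'
from fit import *
s=read_state()
overlay("top",5,s,"pics/o5t.png",BT);overlay("scene",5,s,"pics/o5s.png",BS)
E
```

```text
(no output)
```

View pics/o5t.png

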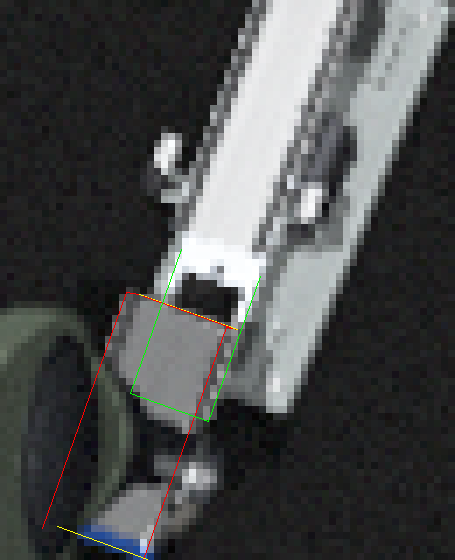

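View pics/o5s.png

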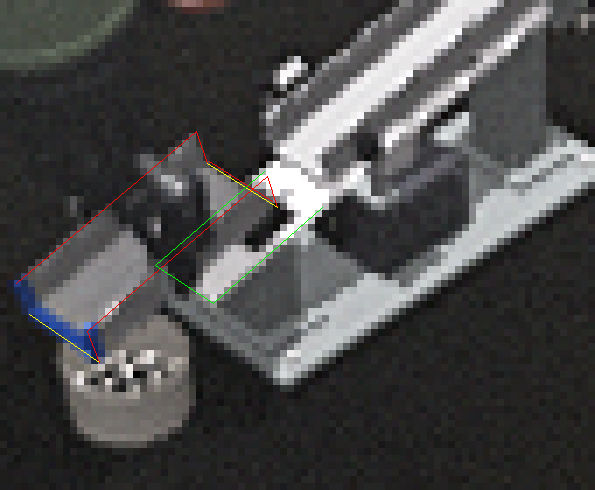

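```bash
python3 - <<'E'
from fit import *
for nx,nz in((-45,30),(-45,12),(-45,3),(-10,3),(0,3),(0,-2)):
    p,R=tcp(nx,0.4,nz); print(nx,nz,np.round(inverse_kinematics(p,R),2))
p,R=tcp(-45,.4,30); movel(p,R,max_speed=60); s=st(); print(nose_from(s["eef_pos"],s["tool_rot"]).round(2))
p,R=tcp(-45,.4,9); print(movel(p,R,max_speed=60,guard=6)); s=st(); print(nose_from(s["eef_pos"],s["tool_rot"]).round(2))
for n in("scene","top"):
    c=camera(n); np.savez(f"pics/{n}6.npz",**c)
    overlay(n,6,s,f"pics/o6{n}.png",BT if n=="top" else BS)
E
```

```text
-45 30 [-0.41  0.45  0.24  2.27 -0.13  0.25  1.32]
-45 12 [-0.39  0.5   0.21  2.27 -0.14  0.2   1.33]
-45 3 [-0.38  0.52  0.2   2.27 -0.15  0.18  1.34]
-10 3 [-0.34  0.53  0.2   2.18 -0.14  0.25  1.36]
0 3 [-0.33  0.54  0.2   2.16 -0.14  0.27  1.36]
0 -2 [-0.33  0.55  0.2   2.16 -0.14  0.26  1.36]
 t=12.77 p [480.7  19.8  61.8] F [-0.6  0.6 -1.4] gap 55.3 q [-0.41  0.45  0.24  2.27 -0.13  0.25  1.32]
[-45.05   0.24  29.93]
False
 t=13.27 p [484.6  19.   40.9] F [-0.1  0.1 -0.5] gap 54.9 q [-0.38  0.5   0.21  2.27 -0.15  0.2   1.34]
[-45.31   0.1    8.56]
```

View pics/o6top.png

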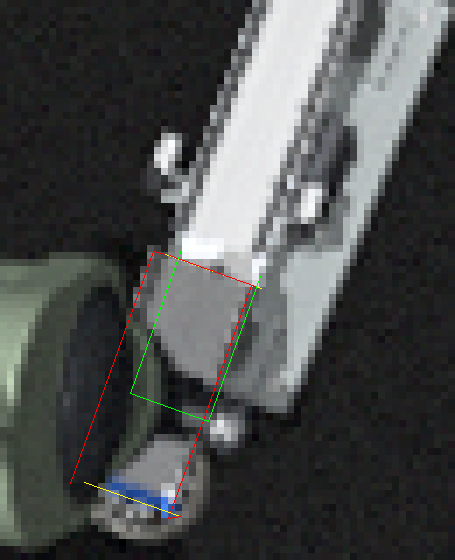

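View pics/o6scene.png

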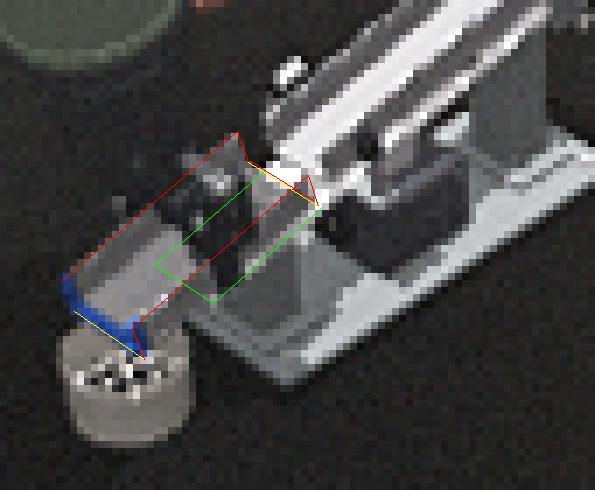

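```bash
python3 - <<'E'
from fit import *
n_=Rb(YAW,.2)[:,2]; x_=Rb(YAW,.2)[:,0]
f0=np.array(read_state()["ft_force"])
for z in (6,4.5,3,2):
    p,R=tcp(-45,.4,z); g=movel(p,R,max_speed=30,guard=9); wait(.05)
    f=np.mean([np.array(read_state()["ft_force"]) for _ in range(1)],0)
    s=read_state(); print(z,g,"t %.2f"%s["time"],nose_from(s["eef_pos"],s["tool_rot"]).round(2),"Fn %.1f Fx %.1f"%(f@n_,f@x_),f.round(1), np.round(s["torque"],2))
    if g: break
E
```

```text
6 False t 13.67 [-45.     0.38   6.02] Fn -1.2 Fx 0.7 [ 0.7 -1.3 -1. ] [ 0.07  0.27 -0.03]
4.5 False t 13.97 [-45.     0.38   4.49] Fn -0.9 Fx 0.3 [ 0.5  0.1 -0.9] [0.02 0.25 0.03]
3 False t 14.27 [-44.94   0.41   3.01] Fn -0.2 Fx 0.3 [ 0.3 -0.8 -0.2] [ 0.02  0.15 -0.06]
2 False t 14.57 [-44.92   0.4    2.03] Fn 2.5 Fx -0.5 [-1.   0.1  2.4] [ 0.01  0.13 -0.02]
```

```bash
python3 - <<'E'
from fit import *
Rb0=Rb(YAW,.2)
for x in (-34,-27,-18):
    p,R=tcp(x,.4,2); g=movel(p,R,max_speed=40,guard=7)
    s=read_state(); f=np.array(s["ft_force"])@Rb0; print(x,g,"t %.2f"%s["time"],nose_from(s["eef_pos"],s["tool_rot"]).round(2),"Fbed",f.round(1),"T",(np.array(s["torque"])@Rb0).round(2))
    if g: break
for n in("scene","top"):
    c=camera(n); np.savez(f"pics/{n}7.npz",**c)
    overlay(n,7,s,f"pics/o7{n}.png",BT if n=="top" else BS)
E
```

```text
-34 False t 14.99 [-33.3    0.42   2.14] Fbed [1.4 0.5 1.7] T [ 0.02 -0.11 -0.02]
-27 False t 15.32 [-26.45   0.42   2.09] Fbed [ 1.8 -0.1  2. ] T [-0.03 -0.05 -0.02]
-18 False t 15.69 [-17.42   0.43   2.1 ] Fbed [ 1.7 -0.6  2.7] T [ 0.   -0.1  -0.01]
```

View pics/o7top.png

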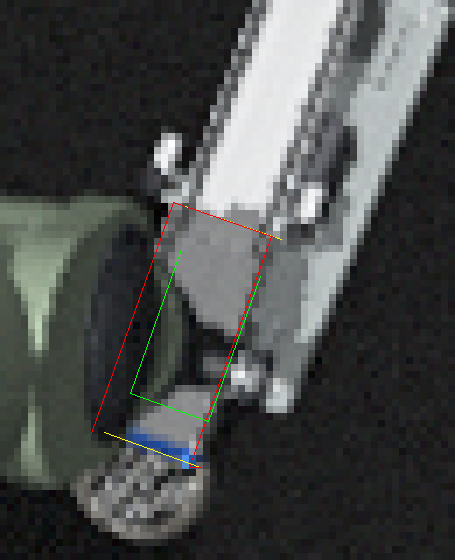

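View pics/o7scene.png

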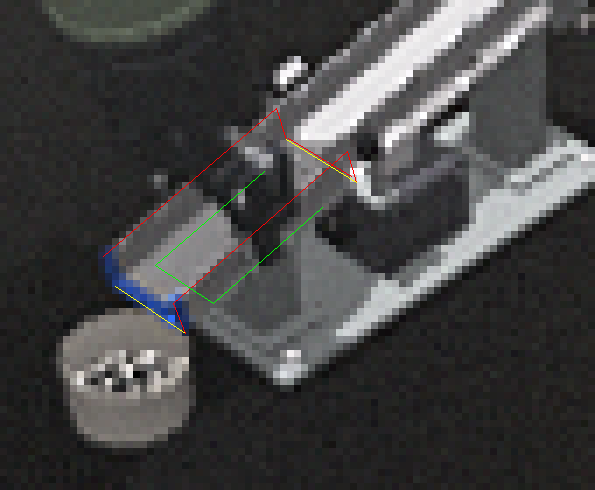

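```bash
python3 - <<'E'
from fit import *
Rb0=Rb(YAW,.2)
out=[]
for n,box in(("top",(238,166,278,206)),("scene",(255,155,300,195))):
  for k in(0,7):
    c=dict(np.load(f"pics/{n}{k}.npz")); u0,v0,u1,v1=box; sc=9
    a=cv2.resize(c["image"][v0:v1,u0:u1],None,fx=sc,fy=sc,interpolation=cv2.INTER_NEAREST)
    for P in([(-32,-22.5,34),(-32,-22.5,9),(-32,22.5,9),(-32,22.5,34)],):
        q=((proj(c,np.array(P)@Rb0.T+B0)-[u0,v0]+.5)*sc).astype(int); cv2.polylines(a,[q.reshape(-1,1,2)],False,(0,0,255),1)
    cv2.imwrite(f"pics/lip_{n}{k}.png",a); out.append(cv2.resize(a,(390,300) ))
cv2.imwrite("pics/lip.png",np.vstack([np.hstack(out[:2]),np.hstack(out[2:])]))
E
```

```text
(no output)
```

View pics/lip.png

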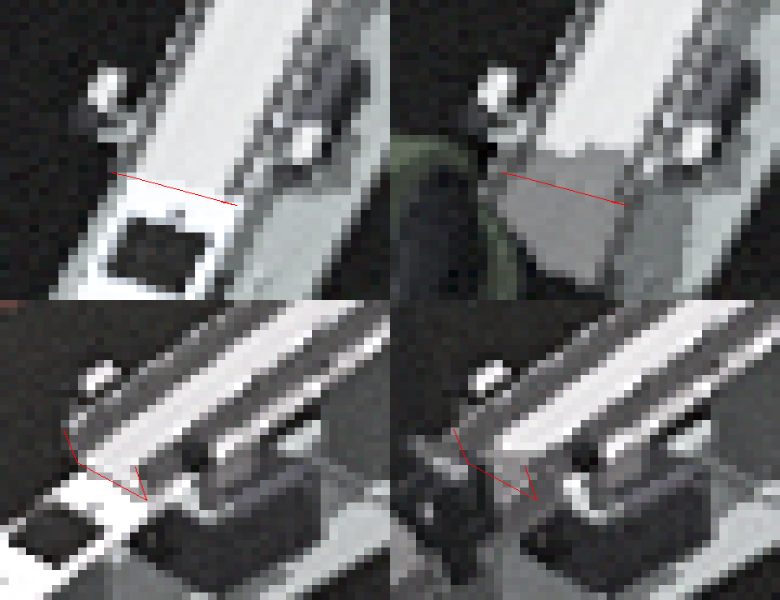

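```bash
python3 - <<'E'
from fit import *
Rb0=Rb(YAW,.2)
for x,sp in ((-6,40),(8,15)):
    p,R=tcp(x,.4,2); g=movel(p,R,max_speed=sp,guard=9)
    s=read_state(); f=np.array(s["ft_force"])@Rb0; print(x,g,"t %.2f"%s["time"],nose_from(s["eef_pos"],s["tool_rot"]).round(2),"Fbed",f.round(1),"T",(np.array(s["torque"])@Rb0).round(2))
    if g: break
wait(.1); s=read_state(); f=np.array(s["ft_force"])@Rb0; print(nose_from(s["eef_pos"],s["tool_rot"]).round(2),"Fbed",f.round(1))
E
```

```text
-6 False t 16.24 [-5.44  0.39  2.09] Fbed [ 0.6 -0.3  2.2] T [-0.06 -0.1  -0.  ]
8 True t 16.85 [1.6  0.37 1.66] Fbed [0.2 0.7 2.6] T [ 0.03  0.19 -0.01]
[1.53 0.34 1.63] Fbed [0.8 0.4 2.8]
```

```bash
python3 - <<'E'
from fit import *
Rb0=Rb(YAW,.2)
def rep(l,g=None):
    s=read_state(); f=np.array(s["ft_force"])@Rb0; print(l,g,"t %.2f"%s["time"],nose_from(s["eef_pos"],s["tool_rot"]).round(2),"Fbed",f.round(1),"T",(np.array(s["torque"])@Rb0).round(2),"gap %.1f"%s["finger_gap"]); return s
for x in (2.2,3,3.8):
    p,R=tcp(x,.4,2); g=movel(p,R,max_speed=15,guard=10); wait(.1); s=rep(x,g)
    if g: break
for n in("scene","top"):
    c=camera(n); np.savez(f"pics/{n}8.npz",**c)
    overlay(n,8,s,f"pics/o8{n}.png",BT if n=="top" else BS)
E
```

```text
2.2 False t 17.30 [1.69 0.32 1.8 ] Fbed [-3.6 -0.1  1.1] T [ 0.08  1.24 -0.06] gap 54.8
3 False t 17.65 [1.75 0.35 1.65] Fbed [-8.4  0.8  4.1] T [ 0.15  1.97 -0.09] gap 55.3
3.8 False t 18.00 [1.76 0.32 1.49] Fbed [-12.9   1.3   6.7] T [ 0.32  2.73 -0.05] gap 54.8
```

View pics/o8top.png

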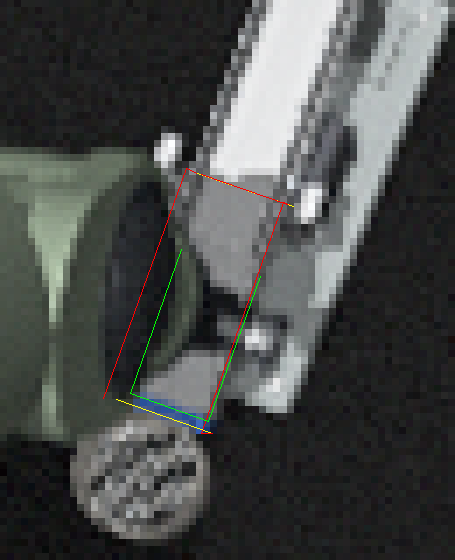

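View pics/o8scene.png

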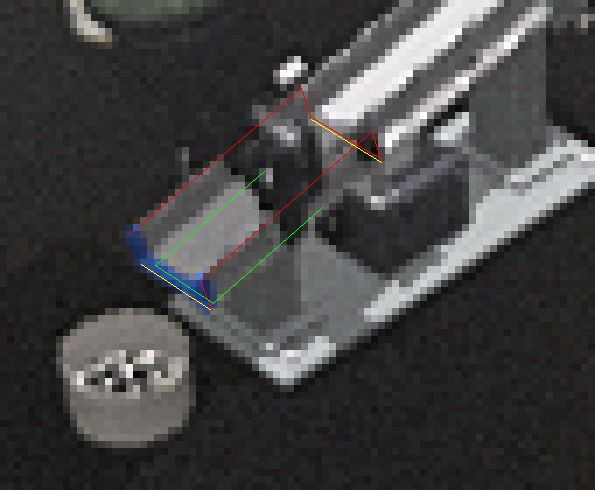

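```bash
python3 - <<'E'
from fit import *
Rb0=Rb(YAW,.2)
def rep(l,g=None):
    s=read_state(); f=np.array(s["ft_force"])@Rb0; print(l,g,"t %.2f"%s["time"],nose_from(s["eef_pos"],s["tool_rot"]).round(2),"Fbed",f.round(1),"T",(np.array(s["torque"])@Rb0).round(2),"gap %.1f"%s["finger_gap"]); return s,f
for z in (0.5,-.5,-1.2,-2,-2.8,-3.6,-4.4):
    p,R=tcp(3.,.4,z); g=movel(p,R,max_speed=15,guard=20); wait(.1); s,f=rep(z,g)
    if g or f[2]>20: break
E
```

```text
0.5 False t 18.47 [1.74 0.3  0.23] Fbed [-9.3  0.1  6.8] T [ 0.07  2.12 -0.13] gap 54.6
-0.5 False t 18.82 [ 1.76  0.31 -0.12] Fbed [-13.7   0.6  30. ] T [-0.37  2.95 -0.11] gap 55.0
```

```bash
cat >> fit.py <<'E'
def rep(l="",g=None):
    Rb0=Rb(YAW,.2)
    s=read_state(); f=np.array(s["ft_force"])@Rb0; R=s["tool_rot"]; Rt=np.c_[R[:,1],R[:,0],-R[:,2]]; rv=cv2.Rodrigues(Rb0.T@Rt)[0].ravel()
    print(l,g,"t %.2f"%s["time"],nose_from(s["eef_pos"],s["tool_rot"]).round(2),"F",f.round(1),"T",(np.array(s["torque"])@Rb0).round(2),"gap %.1f"%s["finger_gap"],"rot",rv.round(4)); return s,f
E
python3 - <<'E'
from fit import *
rep("now")
def go(x,z,roll):
    p,R=tcp(x,.4,z); Rr=cv2.Rodrigues(np.array([roll,0,0.]))[0]; Rb0=Rb(YAW,.2)
    # roll about trough underside centre line
    c=p+L*(-R[:,2]); Rw=Rb0@Rr@Rb0.T; R2=Rw@R; p2=c-L*(-R2[:,2])
    g=movel(p2,R2,max_speed=15,guard=25); wait(.15); return rep((x,z,roll),g)
go(2.6,-.2,0)
go(2.6,-.2,-.006)
E
```

```text
now None t 18.82 [ 1.76  0.31 -0.12] F [-13.7   0.6  30. ] T [-0.37  2.95 -0.11] gap 55.0 rot [-0.      0.0021  0.    ]
(2.6, -0.2, 0) False t 19.22 [ 1.77  0.28 -0.06] F [-9.2  1.2 16.8] T [-0.25  2.16 -0.11] gap 54.7 rot [-0.0001  0.0015 -0.    ]
(2.6, -0.2, -0.006) False t 19.62 [ 1.76  0.31 -0.01] F [-10.3  -0.9  18. ] T [ 0.42  2.23 -0.08] gap 55.1 rot [-0.0061  0.0014 -0.0001]
```

```bash
python3 - <<'E'
from fit import *
def go(x,z,roll):
    p,R=tcp(x,.4,z); Rr=cv2.Rodrigues(np.array([roll,0,0.]))[0]; Rb0=Rb(YAW,.2)
    c=p+L*(-R[:,2]); Rw=Rb0@Rr@Rb0.T; R2=Rw@R; p2=c-L*(-R2[:,2])
    g=movel(p2,R2,max_speed=15,guard=25); wait(.15); return rep((x,z,roll),g)
go(2.6,-.4,-.0025)
wait(.6); s,f=rep("hold")
for n in("scene","top"):
    c=camera(n); np.savez(f"pics/{n}9.npz",**c)
a=np.load("pics/scene9.npz")["image"][140:240,200:360]; b=np.load("pics/top9.npz")["image"][120:240,170:350]
cv2.imwrite("pics/v9s.png",cv2.resize(a,None,fx=5,fy=5,interpolation=cv2.INTER_CUBIC))
out=[]
for k in(0,9): out.append(cv2.resize(np.load(f"pics/scene{k}.npz")["image"][140:200,255:320],None,fx=6,fy=6,interpolation=cv2.INTER_NEAREST))
cv2.imwrite("pics/v9c.png",np.hstack(out))
E
```

```text
(2.6, -0.4, -0.0025) False t 20.02 [ 1.75  0.33 -0.07] F [-11.3  -1.2  23.5] T [ 0.11  2.43 -0.1 ] gap 55.0 rot [-0.0025  0.0014 -0.    ]
hold None t 20.62 [ 1.73  0.26 -0.08] F [-10.9  -0.8  24. ] T [ 0.13  2.4  -0.06] gap 55.0 rot [-0.0025  0.0015 -0.0001]
```

View pics/v9s.png

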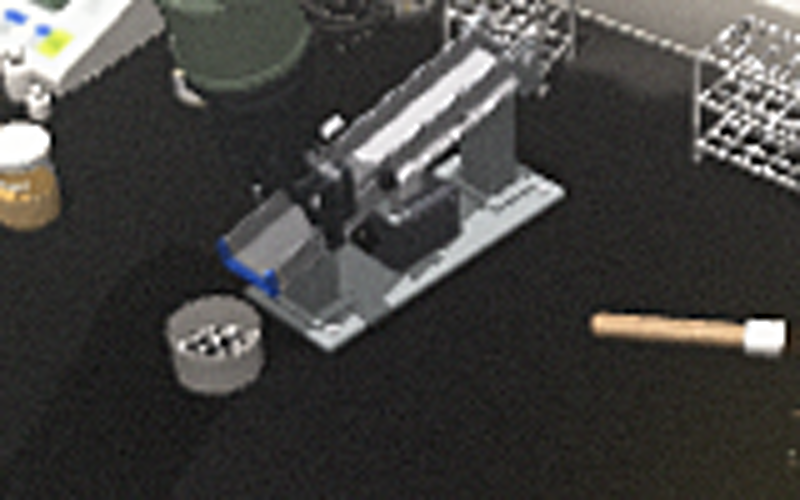

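View pics/v9c.png

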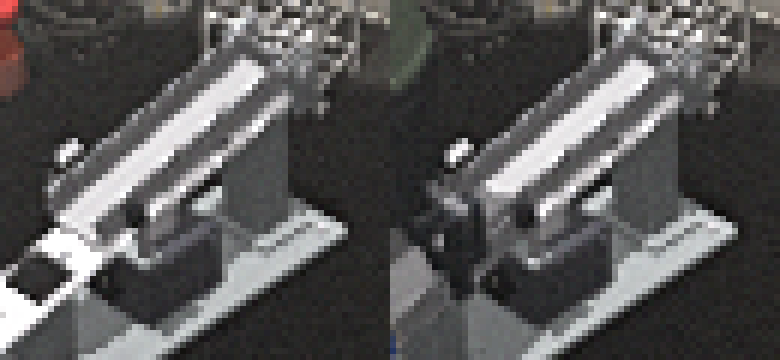

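```bash
python3 - <<'E'
from fit import *
rep(); print(finish_job())
E
```

```text
None t 20.72 [ 1.74  0.32 -0.08] F [-11.2  -0.4  24.1] T [ 0.11  2.39 -0.12] gap 54.8 rot [-0.0025  0.0014 -0.    ]
the job is handed in; nothing more can be done
None
```

The loose trough is back under the upper trough's lip, pushed to the stop and pressed flat on the bed. The job is handed in, with the arm still holding it there at 20.7 s of the 38 s allowed.

**What I did:** I took the left-most of the two troughs, at top-view pixel (330, 231). I tilted it to the 0.2 rad bed slope and slid it under the lip about 2 mm above the bed face. It came firmly against the stop, and I pressed it down until the contact turned hard.

**Last checks:**
- **At the stop:** about 11 N uphill push; x held steady at 1.7 mm in my camera-measured bed frame, which is within the calibration error.
- **Flat on the bed:** about 24 N downward, against the roughly 7 N needed. The contact stiffened sharply at the expected bed height, and the torques suggest the pressure is near the middle. I trimmed the roll by 0.0025 rad.
- **Upper trough:** it looks the same in the before and after pictures, and I felt no lifting load.
- **Jar, sieve and brush:** they appear unmoved.

**What disagreed:**
- **First grasp missed:** the real fingertips sit about 40 mm behind the reported TCP, so the fingers closed above the trough without touching it. I measured the offset in the depth image, corrected for it, and it stayed consistent through the insertion.
- **Bench contact:** the second grasp touched the bench with about 7 N.
- **Nose not seen:** the gripper's shadow hides the overlap at the lip, so that the nose is under it rests on heights and forces, not on a direct view.

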